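# Set out the parts of a water meter overhaul in their holders

## Task

Set the bench up for a water meter overhaul: put the water meter in the long cradle with its pipe ends down in the two forks, the spare lid flat on the post among the four pins with its lugs pointing out between pins, the union nut-down in the hexagonal socket, and the register unit in the round nest. Each must end upright as it stands now and fully seated in the middle of its own holder; set them down rather than dropping them, do not tip any of them over, and leave the oil bottle and the tea glass as they stand.

Things in the scene. Friction and masses are not known exactly. Their poses are not given: they have to be found in the camera images.
- meter: Water meter, blue body, brass pipe ends, round brass collar with blue lid; 75 x 185 x 120 mm high, 0.5-0.85 kg, standing upright. Origin: centre of underside; z up, y along the pipe (ends at +-92 mm, dia 29, axis 35 up). Hold by the collar, dia 70, 76 to 113 mm up, fingers closing along y (lid lugs reach 37 mm at +x and -x, 114 to 117 up). Either way round fits the cradle.
- lid: Spare meter lid: blue disc lying flat, 65 mm in diameter, 7 mm thick, 0.02 kg, with a small lug on either side. Origin: centre of underside; z up, x through the lugs (hinge barrel 14 mm wide out to +37 mm, front tab 10 mm wide out to -37 mm). Pick it by its round edge, fingers closing along y, clear of the lugs. Either way round fits its rest.
- union: Union: brass hexagon nut (29 mm across flats, 33 across corners, 16 high) with a round tailpiece rising from it, 50 mm high in all, 0.09 kg, standing on its nut. Origin: centre of underside; z up. The tailpiece is 20 mm in diameter from 26 to 50 mm up.
- register: Register unit: plain grey round cup with a ribbed rim, 65 mm high, 0.11 kg, standing on its narrower end. Origin: centre of underside; z up. The rim is 65 to 67 mm in diameter from 55 to 65 mm up; below it the cup tapers from 63 mm to 54 mm at the foot.
- meter_cradle: Meter's holder, fixed: steel plate 80 x 176 x 8 mm, black rubber pad in the middle, a tall grey U-shaped fork at each end (y = +-79 mm). Origin: centre of underside; z up, y along the row of forks. The meter's underside rests on the pad, 12 mm above the desk, pipe along y, a pipe end in each fork. Forks 38 mm wide inside, flaring to 63 at their tips, 65 above the desk.
- lid_rest: Lid's holder, fixed: square steel plate 92 x 92 x 8 mm with a round rubber-topped post (dia 40) in the middle and four grey pins with pointed heads, dia 9, at x = +-29, y = +-29 mm, tips 29 mm above the desk. Origin: centre of underside; z up. The lid's underside rests on the post, 14 mm above the desk, among the pins, its lugs out along x or along y between two pins.
- hex_socket: Union's holder, fixed: round steel flange, 90 mm diameter, with a grey hexagonal socket on it. Origin: centre of underside; z up. The socket is 36 mm across flats, so the nut drops in at any angle; its mouth flares to 50 mm, 26 mm above the desk. The nut's underside rests on the socket's floor, 8 mm above the desk.
- round_nest: Register's holder, fixed: round steel flange, 108 mm diameter, with a grey round cup-shaped nest on it. Origin: centre of underside; z up. The bore is 62 mm at the floor and widens to 86 mm at the mouth, 36 mm above the desk. The register's underside rests on the floor, 8 mm above the desk.
- oil_bottle: Small white oil bottle with a red spout, 49 mm in diameter, 150 mm high, standing at the left edge of the work. Origin: centre of its underside. Not part of the job.
- tea_glass: Clear, faintly grey waisted tea glass, 57 mm in diameter, 82 mm high, standing at the left edge of the work. Origin: centre of its underside. Not part of the job.
Things that resemble listed ones, but are neither listed nor needed, are in the scene too. Of the things shaped like the lid, the blue one is meant.

How it is judged:
At the end, for the whole second after the job is handed in: Meter in cradle, lid on its rest, union in hexagonal socket, register in round nest: each centred to 10 mm, its underside within 4 mm of the seat, level to 0.10 rad, the meter's pipe along the forks to 0.14 rad, the lid's lugs between pins to 0.45 rad, all at rest (horizontal distance between meter and meter_cradle below 0.01 m and z of meter in the frame of meter_cradle between 0.008 and 0.016 m and angle between each of meter, lid, union, register's own z axis and vertical below 0.1 rad and linear speed of each of meter, lid, union, register below 0.02 m/s and angle between the y axis of meter and the y axis of meter_cradle, either way round below 0.14 rad and horizontal distance between lid and lid_rest below 0.01 m and z of lid in the frame of lid_rest between 0.01 and 0.018 m and (angle between the x axis of lid and the x axis of lid_rest, either way round below 0.45 rad or angle between the x axis of lid and the y axis of lid_rest, either way round below 0.45 rad) and horizontal distance between union and hex_socket below 0.01 m and z of union in the frame of hex_socket between 0.004 and 0.012 m and horizontal distance between register and round_nest below 0.01 m and z of register in the frame of round_nest between 0.004 and 0.012 m); the robot touches nothing.
It fails at once if one of the four parts is dropped: it falls free of the fingers faster than 0.7 m/s (more than 25 mm) ((linear speed of meter above 0.7 m/s and contact force between the fingers and meter below 0.02 N) or (linear speed of lid above 0.7 m/s and contact force between the fingers and lid below 0.02 N) or (linear speed of union above 0.7 m/s and contact force between the fingers and union below 0.02 N) or (linear speed of register above 0.7 m/s and contact force between the fingers and register below 0.02 N)).
It fails at once if one of the four parts is tipped past 45 degrees (angle between any of meter, lid, union, register's own z axis and vertical above 0.79 rad).
It fails at once if the oil bottle is knocked over or shifted by more than 30 mm (distance of oil_bottle from where it was at the start of the episode above 0.03 m or angle between oil_bottle's own z axis and vertical above 0.5 rad).
It fails at once if the tea glass is knocked over or shifted by more than 30 mm (distance of tea_glass from where it was at the start of the episode above 0.03 m or angle between tea_glass's own z axis and vertical above 0.5 rad).
It also fails if it takes over 125 s, if anything falls off the work surface, if the arm or the gripper's body presses on something with over 40 N, if the wrist force passes 120 N, or if a joint passes its speed limit or range.

## Robot

A 7-joint arm with a two-finger parallel gripper is mounted at the origin on a cart in front of the work surface, level with it; the furniture and walls round the work are solid. World frame = base frame: x ahead of the robot, y to its left, z up, the work surface at z = 0. Lengths are in m, angles in rad, forces in N, time in s.
With the tool pointing down it reaches from about 0.425 to 0.925 m from the base axis. Payload 6.8 kg.
Tool frame: the origin (TCP) lies on the centre line of the jaws, within the pads' length; the fingertips stand 11 mm ahead of it and the grasp point (between the pads) lies 8 mm behind it; z points along the fingers, y is the line along which they close (so a half turn about z gives the same grasp; the last joint's range is limited). The gripper opens to 88 mm and grips with 3 to 60 N. Pads are 20 mm wide; open, the fingers measure 115 mm over their backs; the gripper's body (75 mm by 178 mm) begins 61 mm behind the grasp point.
Start: joints at [1.027, 0.477, 0.022, 1.555, -0.011, 1.109, -0.083], TCP at [0.285, -0.612, 0.234] pointing down, gripper open.
Joint ranges: [-2.96, 2.96], [-0.34, 2.1], [-1.41, 1.46], [0.24, 2.44], [-1.37, 4.51], [0.17, 1.92], [-2.96, 2.96]. Speed limits (rad/s): [2.39, 2.39, 3.14, 3.14, 3.14, 3.14, 3.14].

## Interface

Orientations are given as a rotation vector (axis times angle).
In Python, from station import state, eyes, job, nets gives the robot as it stands.
- The arm moves only by the shell command python3 -m jog 'ROWS' [FORCE]. ROWS is JSON, a list of rows, each a list of 3 entries, a list of its own where there are three numbers: the shift along the world's x, y, z scaled (see below), then the turn, a rotation vector about the world's x, y, z scaled (see below), then the opening, from -1 (shut) to 1 (fully open). In form: [[[dx, dy, dz], [rx, ry, rz], fingers], ...]. A call has 1 to 20 rows; each row is the pose to reach, as a shift and turn from the pose commanded when the call began; what a row does not reach only later rows make up. The controller multiplies each number of a shift by 0.3 m and each number of a turn by 30 degrees. A row lasts 1/12 s, in which the tool goes at most 41.7 mm and 7.16 degrees, less where a joint would pass 70% of its speed; a pose out of reach is approached as far as the arm can. A call with a number of a shift or a turn outside -1 to 1 is refused whole. A call with a gripper value outside its range is refused whole. The fingers move at their own pace and stop on an object; FORCE is the grip in N (left out, the last holds). Time passes only in rows, so rows that repeat a pose let the fingers close. It gives the time, the measured TCP pose, the force, the opening and the grip force at its end, in the units of the state.
- state(): the state, without advancing time (a new reading comes with each control period).
- eyes.grab_frame(name): name is "scene" or "top"; returns (picture, depth): 480x640x3 uint8, red, green, blue; 480x640 float32, m along the optical axis (not along the pixel's ray), 0 where there is no reading.
- eyes.camera_model(name): a dict with "camera_matrix" (3x3 intrinsics, pixels), "camera_from_world" (4x4, takes a point from world to camera coordinates). Camera axes: x right, y down, z forward; pixel columns grow to the right and rows downward; lengths in m; the calibration is good to about 2 mm. A picture is of the moment at which its call begins. camera_model takes no time and is no camera call.
- job.hand_in(): hands the job in; it is judged then, once.
Trained networks look in the newest picture that a camera, given by its name, has taken for a name from the list of things; names that differ only in an ending like _2 or _b are one class to them, and where a whole thing is asked for, a point or a joint stands for the part that bears it (a point fixed in the world has none). Each returns a list of dicts, best first, with "score" (0 to 1); they miss things now and then, are a little off and sometimes report something else, mostly with a low value. They report only what shows in the picture. A call takes as long as a camera call. They do not tell look-alikes from the thing itself.
- nets.find_in(name, camera): "rect" ([left, top, width, height] as shares, 0 to 1, of the picture: columns of its width, rows of its height, round what is visible of it).
- nets.trace(name, camera): "region" (480x640 bool, what is visible of it) and "rect" ([left, top, width, height] as shares, 0 to 1, of the picture: columns of its width, rows of its height, round what is visible of it).
The state is a dict: "t": time; "joint_positions": joint angles; "joint_velocities": joint speeds; "effort": joint torques, N m; "eef_pos": TCP position; "eef_rot": TCP orientation; "ft_force": force on the tool from outside, world axes, zero at the start; "torque": the same for the moment, N m; "gripper_width": finger opening in m; "gripper_force": force on a finger pad.
Only numpy, scipy, OpenCV 4.12 (cv2) and the standard library are available. Lean on these libraries where they do the work, as an engineer would, in place of code of your own. Each camera call takes 0.05 s, during which the arm holds its last target. There are 200 camera calls.

## Working session

There is one attempt and no reset: what is moved stays moved. The work goes in short steps, Python scripts to look and compute and a shell command to move; the robot and the scene stay as the last step left them, time stands still between calls to the robot, and variables do not carry over. Pictures are saved under pics/ and viewed, at most 14 in all, crops included, and the job is handed in when it is done.

```bash
mkdir -p pics; ls
cat > h.py <<'E'
import numpy as np, cv2
from station import state, eyes, job, nets
def cloud(cam):
    p,d=eyes.grab_frame(cam); m=eyes.camera_model(cam)
    K=np.array(m["camera_matrix"]);T=np.linalg.inv(np.array(m["camera_from_world"]))
    v,u=np.mgrid[:480,:640]
    c=np.stack([(u-K[0,2])/K[0,0]*d,(v-K[1,2])/K[1,1]*d,d],-1)
    w=c@T[:3,:3].T+T[:3,3]; w[d==0]=np.nan
    return p,w
E
python3 - <<'E'
from h import *
print(state())
for c in("top","scene"):
    p,w=cloud(c); cv2.imwrite(f"pics/{c}0.png",p[...,::-1])
    m=eyes.camera_model(c); print(np.linalg.inv(np.array(m["camera_from_world"])).round(3))
    for n in "meter lid union register meter_cradle lid_rest hex_socket round_nest oil_bottle tea_glass".split():
        for r in nets.trace(n,c):
            if r["score"]<.3: continue
            q=w[r["region"]]; q=q[~np.isnan(q[:,0])]
            if len(q)==0: continue
            x=np.array(r["rect"])*[640,480,640,480]
            print(c,n,round(r["score"],2),x.round().astype(int),"med",np.median(q,0).round(3),"lo",np.percentile(q,2,0).round(3),"hi",np.percentile(q,98,0).round(3))
E
```

```text
pics
{'t': 0.0, 'joint_positions': array([ 1.02690631,  0.4777989 ,  0.02231506,  1.55642188, -0.01151151,
        1.10931183, -0.0831134 ]), 'joint_velocities': array([-1.02893238e-03,  1.81494939e-04,  1.25638820e-03, -1.75863189e-03,
        5.80699975e-05,  3.91847193e-04,  5.95066285e-04]), 'effort': array([-1.11233727e-03, -5.82854426e+01,  1.53396629e+00, -2.72609711e+01,
       -5.44903579e-02,  1.70091778e-02,  1.94865975e-04]), 'eef_pos': array([ 0.28469638, -0.61138652,  0.23269452]), 'eef_rot': array([-3.06559945e+00, -6.78795669e-01,  7.87055665e-04]), 'ft_force': array([-0.36967276, -0.3386021 , -0.11263569]), 'torque': array([-0.01900478, -0.00405389,  0.03479415]), 'gripper_force': 0.0, 'gripper_width': 0.08787141223699393}
[[ 0.027 -0.982  0.188  0.358]
 [-0.999 -0.03  -0.015  0.039]
 [ 0.02  -0.188 -0.982  1.124]
 [ 0.     0.     0.     1.   ]]
top meter 0.58 [279 260  39  88] med [0.433 0.068 0.112] lo [0.351 0.038 0.001] hi [0.523 0.1   0.121]
top lid 0.94 [370 287  33  30] med [ 0.452 -0.117  0.005] lo [ 0.422 -0.148 -0.001] hi [ 0.483 -0.088  0.01 ]
top lid 0.56
[... 1862 characters left out ...]
7 -0.275  0.021]
scene lid_rest 0.45 [189 209  63  84] med [0.616 0.255 0.01 ] lo [ 0.53   0.214 -0.002] hi [0.702 0.295 0.06 ]
scene hex_socket 0.75 [272 207  40  32] med [0.614 0.08  0.008] lo [ 0.579  0.035 -0.001] hi [0.653 0.118 0.025]
scene round_nest 0.95 [343 176  42  34] med [ 0.62  -0.117  0.01 ] lo [ 0.571 -0.159  0.001] hi [ 0.661 -0.068  0.035]
scene oil_bottle 0.95 [127 230  34  62] med [0.627 0.414 0.064] lo [ 0.618  0.391 -0.   ] hi [0.65  0.436 0.13 ]
scene oil_bottle 0.38 [407 154  44  33] med [ 0.605 -0.317  0.007] lo [ 0.564 -0.366 -0.002] hi [ 0.655 -0.274  0.021]
scene tea_glass 0.86 [147 296  36  49] med [0.48  0.42  0.054] lo [0.46  0.395 0.005] hi [0.512 0.444 0.082]
```

Run:
```python
from h import *
a=cv2.imread("pics/top0.png")[160:370,110:530]; cv2.imwrite("pics/a.png",cv2.resize(a,(800,400),interpolation=2))
a=cv2.imread("pics/scene0.png")[130:370,110:510]; cv2.imwrite("pics/b.png",cv2.resize(a,(800,480),interpolation=2))
```

```text
(no output)
```

View pics/a.png

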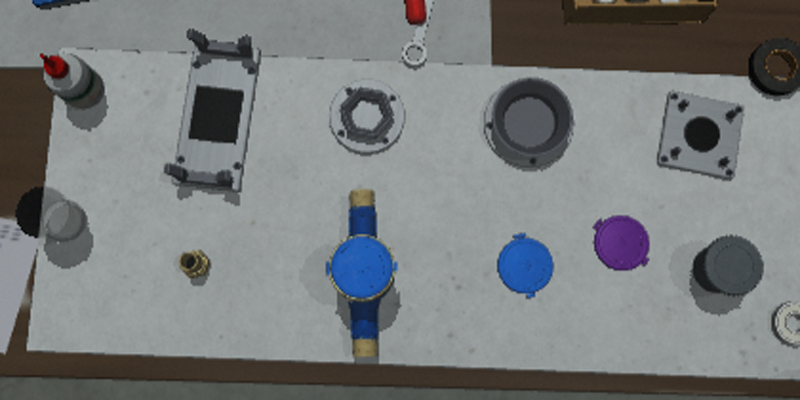

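View pics/b.png

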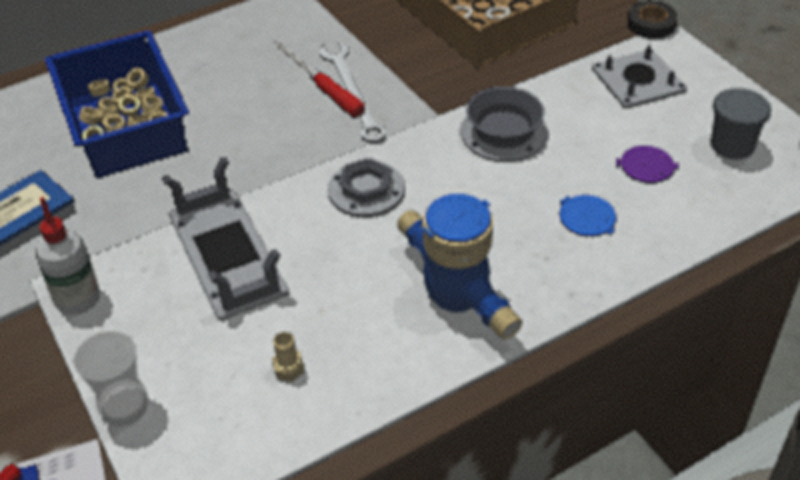

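```bash
cat > m.py <<'E'
from h import *
def rng(q): 
    a,b=np.percentile(q[:,:2],[1,99],axis=0); return ((a+b)/2).round(4),(b-a).round(3)
def pick(w,c,r,z0,z1):
    with np.errstate(invalid='ignore'):
        m=(np.hypot(w[...,0]-c[0],w[...,1]-c[1])<r)&(w[...,2]>z0)&(w[...,2]<z1)
    return w[m]
def rect(q):
    (x,y),(a,b),t=cv2.minAreaRect((q[:,:2]*1000).astype(np.float32)); return round(x/1e3,4),round(y/1e3,4),round(a),round(b),round(t,1)
def pca(q):
    c=q[:,:2].mean(0); u,s,v=np.linalg.svd(q[:,:2]-c,full_matrices=False); return c.round(4),np.degrees(np.arctan2(v[0,1],v[0,0])).round(1)
E
python3 - <<'E'
from m import *
for c in("top","scene"):
    p,w=cloud(c); print(c)
    P=lambda *a:pick(w,*a)
    print("desk z",np.median(P((.53,-.02),.03,-.02,.02)[:,2]))
    print("meter",rng(P((.433,.07),.06,.11,.13)),"pipe",pca(P((.433,.07),.12,.025,.055)),pca(np.r_[P((.35,.07),.03,.025,.055),P((.51,.07),.03,.025,.055)]), "z",np.percentile(P((.433,.07),.03,.1,.13)[:,2],50))
    q=P((.45,-.115),.05,.0045,.015); r=rng(q); d=q[np.hypot(*(q[:,:2]-r[0]).T)>.0335]
    print("lid",r,rect(q),np.median(q,0),len(d),pca(d) if len(d)>2 else"", "z",np.median(q[:,2]))
    print("union",rng(P((.44,.265),.03,.044,.06)),rng(P((.44,.265),.03,.005,.06)))
    print("reg",rng(P((.45,-.33),.05,.058,.075)),np.median(P((.45,-.33),.02,.055,.075)[:,2]))
    print("cradle plate",rect(P((.618,.252),.15,.005,.015)));
    for s in(.54,.70): print(" fork",rng(P((s,.252),.05,.035,.08)),rng(P((s,.252),.05,.05,.08)))
    print("lrest",rect(P((.612,-.322),.08,.005,.0115)),"post",rng(P((.612,-.322),.02,.0115,.02)),"pins",rng(P((.612,-.322),.06,.018,.035)))
    print("hex",rng(P((.62,.076),.06,.004,.012)),"mouth",rng(P((.62,.076),.04,.02,.032)))
    print("nest",rng(P((.62,-.12),.07,.029,.042)),rng(P((.62,-.12),.025,.003,.014)), rng(P((.62,-.12),.07,.004,.042)))
E
```

```text
top
desk z -0.00010487759627442195
meter (array([0.4365, 0.0695]), array([0.063, 0.067])) pipe (array([0.4311, 0.0681]), np.float64(-176.8)) (array([0.4439, 0.0693]), np.float64(2.9)) z 0.11801859145578653
lid (array([ 0.4545, -0.1167]), array([0.066, 0.062])) (0.452, -0.1126, 88, 83, 41.3) [ 0.45335437 -0.11660332  0.00634262] 22 (array([ 0.448 , -0.1195]), np.float64(-145.6)) z 0.006342617840775833
union (array([0.4434, 0.2625]), array([0.019, 0.02 ])) (array([0.4424, 0.26  ]), array([0.029, 0.025]))
reg (array([ 0.4544, -0.3385]), array([0.063, 0.06 ])) 0.06460497893485573
cradle plate (0.6069, 0.2417, 231, 279, 27.6)
 fork (array([0.5409, 0.2571]), array([0.016, 0.072])) (array([0.5409, 0.2569]), array([0.016, 0.073]))
 fork (array([0.6984, 0.243 ]), array([0.017, 0.072])) (array([0.6986, 0.243 ]), array([0.017, 0.072]))
lrest (0.6143, -0.3304, 149, 138, 34.4) post (array([ 0.6127, -0.3238]), array([0.037, 0.033])) pins (array([ 0.6139, -0.3264]), array([0.073, 0.074]))
hex (array([0.6244, 0.0723]), array([0.087, 0.085])) mouth (array([0.6242, 0.0718]), array([0.057, 0.059]))
nes
[... 654 characters left out ...]
.062, 0.062])) 0.06240929229998793
cradle plate (0.62, 0.2456, 183, 276, 26.4)
 fork (array([0.5373, 0.2608]), array([0.018, 0.072])) (array([0.5376, 0.2607]), array([0.019, 0.073]))
 fork (array([0.695, 0.247]), array([0.018, 0.073])) (array([0.696 , 0.2469]), array([0.02 , 0.074]))
lrest (0.6102, -0.3213, 92, 92, 80.4) post (array([ 0.6115, -0.3224]), array([0.036, 0.035])) pins (array([ 0.6115, -0.3223]), array([0.073, 0.075]))
hex (array([0.6182, 0.0763]), array([0.081, 0.086])) mouth (array([0.6211, 0.0763]), array([0.057, 0.059]))
nest (array([ 0.6194, -0.1168]), array([0.093, 0.092])) (array([ 0.6243, -0.1218]), array([0.039, 0.045])) (array([ 0.617 , -0.1144]), array([0.094, 0.093]))
```

```bash
R='[[0.733,1,0],[0,0,1],1]'; python3 -m jog '[[[0.733,1,0],[0,0,1],1],[[0.733,1,0],[0,0,1],1],[[0.733,1,0],[0,0,1],1],[[0.733,1,0],[0,0,1],1],[[0.733,1,0],[0,0,1],1],[[0.733,1,0],[0,0,1],1],[[0.733,1,0],[0,0,1],1],[[0.733,1,0],[0,0,1],1],[[0.733,1,0],[0,0,1],1],[[0.733,1,0],[0,0,1],1]]' 30
python3 -m jog '[[[0,1,0],[0,0,1],1],[[0,1,0],[0,0,1],1],[[0,1,0],[0,0,1],1],[[0,1,0],[0,0,1],1],[[0,1,0],[0,0,1],1],[[0,1,0],[0,0,1],1],[[0,1,0],[0,0,1],1],[[0,1,0],[0,0,1],1]]'
python3 -m jog '[[[-0.237,0.275,0],[0,0,0.28],1],[[-0.237,0.275,0],[0,0,0.28],1],[[-0.237,0.275,0],[0,0,0.28],1],[[-0.237,0.275,0],[0,0,0.28],1],[[-0.237,0.275,0],[0,0,0.28],1]]'
```

```text
t: 2.03
eef_pos: [0.5107, -0.3027, 0.2342]
eef_rot: [-2.776, -1.466, -0.008]
ft_force: [0.2, 1.3, 1.1]
gripper_width: 0.0878
gripper_force: 0.0
t: 2.7
eef_pos: [0.5046, -0.0043, 0.2344]
eef_rot: [-2.306, -2.131, -0.005]
ft_force: [-0.1, 0.5, -0.1]
gripper_width: 0.0877
gripper_force: 0.0
t: 3.12
eef_pos: [0.4334, 0.0711, 0.2341]
eef_rot: [2.152, 2.288, 0.0]
ft_force: [0.4, -0.2, -0.0]
gripper_width: 0.0877
gripper_force: 0.0
```

Run:
```python
from m import *
from scipy.spatial.transform import Rotation as Ro
s=state(); print(s["t"],s["eef_pos"],np.degrees(np.arctan2(*Ro.from_rotvec(s["eef_rot"]).as_matrix()[[1,0],1])),s["joint_positions"].round(2))
p,w=cloud("top"); 
q=pick(w,(.4515,-.1147),.05,-.05,.05); 
K=None
hsv=cv2.cvtColor(p,cv2.COLOR_RGB2HSV)
m=(hsv[...,1]>120)&(abs(hsv[...,0].astype(int)-107)<12)&(np.hypot(w[...,0]-.4515,w[...,1]+.1147)<.05)
q=w[m];c=np.median(q,0); d=q[np.hypot(*(q[:,:2]-c[:2]).T)>.0335]; print(len(q),rng(q),len(d),d[:,:2].round(3).tolist())
```

```text
3.1167 [0.43343474 0.07107231 0.23405563] 3.5123293347449556 [ 0.23  0.13 -0.57  2.06  0.08  0.98 -0.32]
682 (array([ 0.4539, -0.1175]), array([0.065, 0.059])) 18 [[0.49, -0.117], [0.488, -0.105], [0.488, -0.108], [0.487, -0.11], [0.488, -0.112], [0.488, -0.114], [0.488, -0.116], [0.486, -0.106], [0.485, -0.107], [0.486, -0.11], [0.486, -0.113], [0.486, -0.115], [0.42, -0.126], [0.42, -0.128], [0.418, -0.122], [0.418, -0.124], [0.418, -0.126], [0.418, -0.128]]
```

```bash
python3 -m jog '[[[0.003,0,-0.1],[0,0,0],1],[[0.003,0,-0.2],[0,0,0],1],[[0.003,0,-0.3],[0,0,0],1],[[0.003,0,-0.38],[0,0,0],1],[[0.003,0,-0.44],[0,0,0],1],[[0.003,0,-0.48],[0,0,0],1],[[0.003,0,-0.48],[0,0,0],1],[[0.003,0,-0.48],[0,0,0],1]]'
python3 -m jog '[[[0,0,0],[0,0,0],0.4],[[0,0,0],[0,0,0],0.4],[[0,0,0],[0,0,0],-1],[[0,0,0],[0,0,0],-1],[[0,0,0],[0,0,0],-1],[[0,0,0],[0,0,0],-1],[[0,0,0],[0,0,0],-1],[[0,0,0],[0,0,0],-1]]' 40
```

```text
t: 3.83
eef_pos: [0.4351, 0.0696, 0.0892]
eef_rot: [-2.157, -2.283, 0.002]
ft_force: [0.3, -0.8, 0.7]
gripper_width: 0.0877
gripper_force: 0.0
t: 4.5
eef_pos: [0.436, 0.0707, 0.0906]
eef_rot: [2.154, 2.284, 0.003]
ft_force: [2.1, -0.4, 6.4]
gripper_width: 0.0691
gripper_force: 40.0
```

```bash
python3 -m jog '[[[0,0,0.1],[0,0,0],-1],[[0,0,0.2],[0,0,0],-1],[[0,0,0.3],[0,0,0],-1],[[0,0,0.4],[0,0,0],-1],[[0.06,0.06,0.4],[0,0,-0.1],-1],[[0.16,0.16,0.4],[0,0,-0.2],-1],[[0.26,0.26,0.4],[0,0,-0.283],-1],[[0.36,0.36,0.4],[0,0,-0.283],-1],[[0.46,0.46,0.4],[0,0,-0.283],-1],[[0.54,0.53,0.4],[0,0,-0.283],-1],[[0.59,0.58,0.4],[0,0,-0.283],-1],[[0.612,0.603,0.4],[0,0,-0.283],-1],[[0.612,0.603,0.4],[0,0,-0.283],-1],[[0.612,0.603,0.4],[0,0,-0.283],-1],[[0.612,0.603,0.4],[0,0,-0.283],-1],[[0.612,0.603,0.4],[0,0,-0.283],-1]]'
python3 - <<'E'
from m import *
s=state(); print(s["eef_pos"],s["ft_force"])
for c in("top","scene"):
    p,w=cloud(c); a=p[130:360,110:360,::-1]; cv2.imwrite(f"pics/{c}1.png",cv2.resize(a,(800,600)if 0 else (650,598),interpolation=2))
    for lo,hi in((.12,.2),(.13,.18)): 
        q=pick(w,(.618,.252),.12,lo,hi); 
    hsv=cv2.cvtColor(p,cv2.COLOR_RGB2HSV)
    with np.errstate(invalid='ignore'):
        near=(np.hypot(w[...,0]-.618,w[...,1]-.252)<.13)&(w[...,2]>.12)
    b=near&(hsv[...,1]>90)&(abs(hsv[...,0].astype(int)-20)<10)&(w[...,2]<.185)
    q=w[b]; 
    for k in(q[q[:,0]<.57],q[q[:,0]>.67]): print(c,len(k),k.mean(0) if len(k) else"",rng(k) if len(k) else"")
E
```

```text
t: 5.83
eef_pos: [0.6173, 0.2497, 0.2092]
eef_rot: [2.319, 2.118, -0.003]
ft_force: [-0.1, -0.3, -8.0]
gripper_width: 0.069
gripper_force: 40.0
[0.61733119 0.24969174 0.20923568] [-0.07423877 -0.29301319 -7.9745115 ]
top 0  
top 0  
scene 1 [0.52953259 0.27007015 0.15908597] (array([0.5295, 0.2701]), array([0., 0.]))
scene 0
```

View pics/scene1.png

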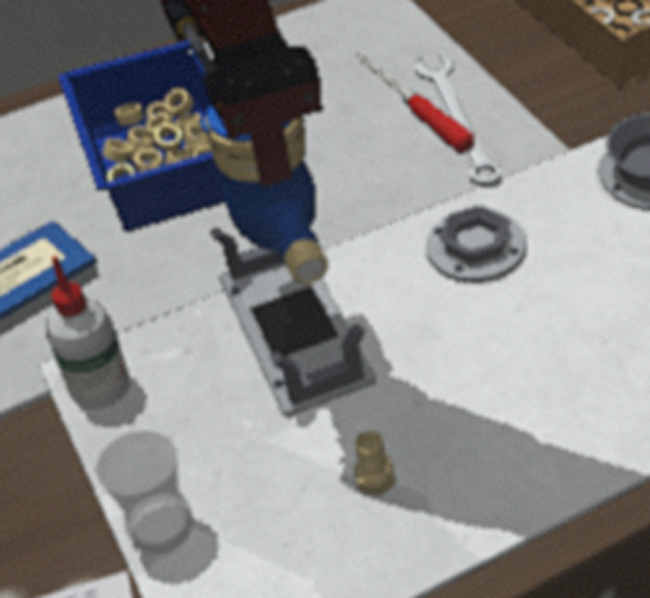

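```bash
python3 -m jog '[[[0,0.006,-0.08],[0,0,0],-1],[[0,0.006,-0.16],[0,0,0],-1],[[0,0.006,-0.22],[0,0,0],-1],[[0,0.006,-0.26],[0,0,0],-1],[[0,0.006,-0.3],[0,0,0],-1],[[0,0.006,-0.32],[0,0,0],-1],[[0,0.006,-0.335],[0,0,0],-1],[[0,0.006,-0.335],[0,0,0],-1],[[0,0.006,-0.335],[0,0,0],-1]]'
python3 -m jog '[[[0,0,-0.007],[0,0,0],-1],[[0,0,-0.014],[0,0,0],-1],[[0,0,-0.018],[0,0,0],-1],[[0,0,-0.018],[0,0,0],-1]]'
```

```text
t: 6.68
eef_pos: [0.6187, 0.2535, 0.1099]
eef_rot: [2.318, 2.12, 0.002]
ft_force: [-0.5, 1.2, -7.4]
gripper_width: 0.069
gripper_force: 40.0
t: 7.02
eef_pos: [0.6181, 0.2532, 0.1036]
eef_rot: [2.318, 2.12, -0.0]
ft_force: [-0.0, 0.2, -8.8]
gripper_width: 0.0695
gripper_force: 40.0
```

```bash
python3 -m jog '[[[0,0,-0.004],[0,0,0],-1],[[0,0,-0.007],[0,0,0],-1],[[0,0,-0.007],[0,0,0],-1],[[0,0,-0.007],[0,0,0],-1]]'
```

```text
t: 7.35
eef_pos: [0.6185, 0.2534, 0.1027]
eef_rot: [2.318, 2.12, 0.001]
ft_force: [-3.2, -2.2, 2.7]
gripper_width: 0.0692
gripper_force: 40.0
```

```bash
python3 -m jog '[[[0,0,0],[0,0,0],0.2],[[0,0,0],[0,0,0],0.6],[[0,0,0],[0,0,0],1],[[0,0,0],[0,0,0],1],[[0,0,0],[0,0,0],1],[[0,0,0.05],[0,0,0],1],[[0,0,0.15],[0,0,0],1],[[0,0,0.28],[0,0,0],1],[[0,0,0.4],[0,0,0],1],[[0,0,0.46],[0,0,0],1],[[-0.1,0.037,0.46],[0,0,0],1],[[-0.588,0.037,0.46],[0,0,0],1],[[-0.588,0.037,0.46],[0,0,0],1],[[-0.588,0.037,0.46],[0,0,0],1],[[-0.588,0.037,0.46],[0,0,0],1],[[-0.588,0.037,0.46],[0,0,0],1],[[-0.588,0.037,0.46],[0,0,0],1],[[-0.588,0.037,0.46],[0,0,0],1]]'
python3 - <<'E'
from m import *
for c in("top","scene"):
    p,w=cloud(c); P=lambda *a:pick(w,*a)
    q=P((.618,.252),.045,.125,.145); print(c,rng(q),np.median(q[:,2]) if len(q) else "")
    q=P((.44,.265),.03,.044,.06); print(rng(q) if len(q) else "")
    a=p[130:360,110:360,::-1]; cv2.imwrite(f"pics/{c}2.png",cv2.resize(a,(650,598),interpolation=2))
E
```

```text
t: 8.85
eef_pos: [0.4432, 0.2644, 0.2407]
eef_rot: [2.319, 2.118, 0.003]
ft_force: [-0.2, -0.2, 0.2]
gripper_width: 0.0879
gripper_force: 0.0
top (array([0.6175, 0.2508]), array([0.061, 0.066])) 0.1296164100224001
(array([0.4435, 0.2623]), array([0.019, 0.02 ]))
scene (array([0.6143, 0.262 ]), array([0.063, 0.053])) 0.1294016701960235
(array([0.4398, 0.2665]), array([0.02 , 0.019]))
```

View pics/scene2.png

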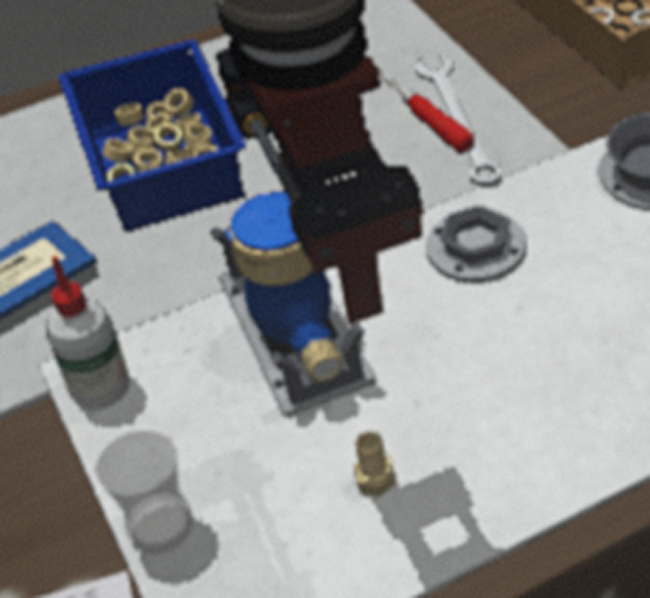

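```bash
python3 -m jog '[[[-0.003,0,-0.1],[0,0,0],1],[[-0.003,0,-0.22],[0,0,0],1],[[-0.003,0,-0.34],[0,0,0],1],[[-0.003,0,-0.46],[0,0,0],1],[[-0.003,0,-0.56],[0,0,0],1],[[-0.003,0,-0.64],[0,0,0],1],[[-0.003,0,-0.68],[0,0,0],1],[[-0.003,0,-0.696],[0,0,0],1],[[-0.003,0,-0.696],[0,0,0],1],[[-0.003,0,-0.696],[0,0,0],1]]'
python3 -m jog '[[[0,0,0],[0,0,0],0.4],[[0,0,0],[0,0,0],0],[[0,0,0],[0,0,0],-0.2],[[0,0,0],[0,0,0],-0.4],[[0,0,0],[0,0,0],-0.5],[[0,0,0],[0,0,0],-1],[[0,0,0],[0,0,0],-1],[[0,0,0],[0,0,0],-1],[[0,0,0],[0,0,0],-1],[[0,0,0],[0,0,0],-1],[[0,0,0],[0,0,0],-1],[[0,0,0],[0,0,0],-1]]' 20
```

```text
t: 9.78
eef_pos: [0.4419, 0.265, 0.0317]
eef_rot: [2.319, 2.119, 0.002]
ft_force: [0.8, 0.7, 1.0]
gripper_width: 0.088
gripper_force: 0.0
t: 10.78
eef_pos: [0.441, 0.2644, 0.0308]
eef_rot: [2.318, 2.12, 0.0]
ft_force: [0.3, 1.0, -0.9]
gripper_width: 0.0202
gripper_force: 20.0
```

```bash
python3 -m jog '[[[0,0,0.1],[0,0,0],-1],[[0,0,0.2],[0,0,0],-1],[[0,0,0.3],[0,0,0],-1],[[0,-0.1,0.4],[0,0,0],-1],[[0,-0.22,0.4],[0,0,0],-1],[[0.1,-0.32,0.4],[0,0,0],-1],[[0.2,-0.42,0.4],[0,0,0],-1],[[0.3,-0.52,0.4],[0,0,0],-1],[[0.4,-0.6,0.4],[0,0,0],-1],[[0.5,-0.634,0.4],[0,0,0],-1],[[0.57,-0.634,0.4],[0,0,0],-1],[[0.603,-0.634,0.4],[0,0,0],-1],[[0.603,-0.634,0.4],[0,0,0],-1],[[0.603,-0.634,0.4],[0,0,0],-1],[[0.603,-0.634,0.4],[0,0,0],-1]]'
python3 -m jog '[[[0,0,-0.08],[0,0,0],-1],[[0,0,-0.16],[0,0,0],-1],[[0,0,-0.24],[0,0,0],-1],[[0,0,-0.28],[0,0,0],-1],[[0,0,-0.28],[0,0,0],-1],[[0,0,-0.28],[0,0,0],-1],[[0,0,-0.28],[0,0,0],-1]]'
```

```text
t: 12.03
eef_pos: [0.6201, 0.0753, 0.1506]
eef_rot: [-2.315, -2.122, 0.002]
ft_force: [0.4, -0.5, -2.2]
gripper_width: 0.0205
gripper_force: 20.0
t: 12.62
eef_pos: [0.6225, 0.0748, 0.0683]
eef_rot: [2.317, 2.12, 0.003]
ft_force: [-0.0, 0.2, -0.7]
gripper_width: 0.0204
gripper_force: 20.0
```

Run:
```python
from m import *
for c in("top","scene"):
    p,w=cloud(c)
    o=(160,215) if c=="top" else (190,250)
    a=p[o[0]:o[0]+90,o[1]:o[1]+120,::-1]; cv2.imwrite(f"pics/{c}3.png",cv2.resize(a,(400,300),interpolation=2))
cv2.imwrite("pics/u3.png",np.hstack([cv2.imread("pics/top3.png"),cv2.imread("pics/scene3.png")]))
```

```text
(no output)
```

View pics/u3.png

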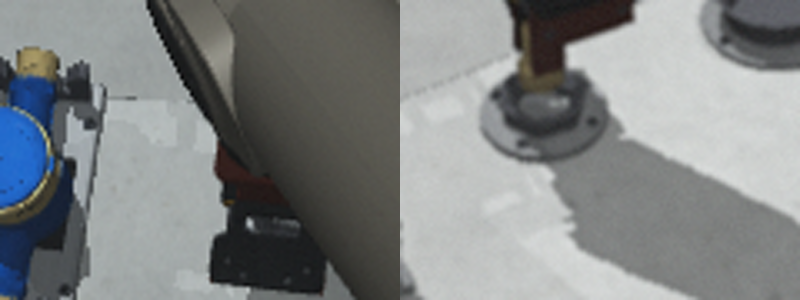

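```bash
python3 -m jog '[[[0,0,-0.03],[0,0,0],-1],[[0,0,-0.055],[0,0,0],-1],[[0,0,-0.075],[0,0,0],-1],[[0,0,-0.085],[0,0,0],-1],[[0,0,-0.085],[0,0,0],-1],[[0,0,-0.085],[0,0,0],-1]]'
python3 -m jog '[[[0,0,-0.005],[0,0,0],-1],[[0,0,-0.01],[0,0,0],-1],[[0,0,-0.012],[0,0,0],-1],[[0,0,-0.012],[0,0,0],-1],[[0,0,-0.012],[0,0,0],-1]]'
```

```text
t: 13.22
eef_pos: [0.6223, 0.074, 0.0411]
eef_rot: [2.318, 2.119, 0.001]
ft_force: [3.7, 0.3, -2.0]
gripper_width: 0.0201
gripper_force: 20.0
t: 13.63
eef_pos: [0.6225, 0.0743, 0.0388]
eef_rot: [2.318, 2.119, 0.002]
ft_force: [1.8, -0.9, 5.9]
gripper_width: 0.0203
gripper_force: 20.0
```

```bash
python3 -m jog '[[[0,0,0],[0,0,0],-0.4],[[0,0,0],[0,0,0],-0.1],[[0,0,0],[0,0,0],0.3],[[0,0,0],[0,0,0],0.6],[[0,0,0],[0,0,0],1],[[0,0,0.02],[0,0,0],1],[[0,0,0.1],[0,0,0],1],[[0,0,0.2],[0,0,0],1],[[0,0,0.32],[0,0,0],1],[[0,0,0.44],[0,0,0],1],[[-0.05,-0.1,0.5],[0,0,0],1],[[-0.267,-0.67,0.5],[0,0,0],1],[[-0.267,-0.67,0.5],[0,0,0],1],[[-0.267,-0.67,0.5],[0,0,0],1],[[-0.267,-0.67,0.5],[0,0,0],1],[[-0.267,-0.67,0.5],[0,0,0],1]]'
python3 -m jog '[[[-0.3,-0.7,0],[0,0,0],1],[[-0.3,-0.7,0],[0,0,0],1],[[-0.3,-0.7,0],[0,0,0],1],[[-0.3,-0.7,0],[0,0,0],1],[[-0.3,-0.7,0],[0,0,0],1],[[-0.3,-0.7,0],[0,0,0],1],[[-0.3,-0.7,0],[0,0,0],1],[[-0.3,-0.7,0],[0,0,0],1]]'
python3 - <<'E'
from m import *
s=state();print(s["eef_pos"],s["joint_positions"].round(2))
for c in("top","scene"):
    p,w=cloud(c); P=lambda *a:pick(w,*a)
    q=P((.622,.074),.03,.035,.075); print(c,rng(q) if len(q) else "",np.percentile(q[:,2],[50,95]) if len(q) else "")
    q=P((.45,-.33),.05,.058,.075); print(rng(q) if len(q) else "")
E
```

```text
t: 14.97
eef_pos: [0.539, -0.1335, 0.1879]
eef_rot: [2.325, 2.111, -0.005]
ft_force: [0.1, -1.0, -0.1]
gripper_width: 0.0881
gripper_force: 0.0
t: 15.63
eef_pos: [0.451, -0.3378, 0.188]
eef_rot: [-2.322, -2.117, -0.0]
ft_force: [0.1, 1.1, -0.4]
gripper_width: 0.0882
gripper_force: 0.0
[ 0.45103494 -0.33778494  0.18797464] [ 0.86  0.38 -0.41  1.85  0.18  0.95  0.28]
top (array([0.6221, 0.0727]), array([0.019, 0.02 ])) [0.05035301 0.05878002]
(array([ 0.4543, -0.3385]), array([0.062, 0.061]))
scene (array([0.6191, 0.0769]), array([0.023, 0.02 ])) [0.04928283 0.0569462 ]
(array([ 0.4512, -0.335 ]), array([0.061, 0.061]))
```

```bash
python3 -m jog '[[[0,0,-0.1],[0,0,0],1],[[0,0,-0.2],[0,0,0],1],[[0,0,-0.3],[0,0,0],1],[[0,0,-0.38],[0,0,0],1],[[0,0,-0.43],[0,0,0],1],[[0,0,-0.45],[0,0,0],1],[[0,0,-0.45],[0,0,0],1],[[0,0,-0.45],[0,0,0],1]]'
python3 -m jog '[[[0,0,0],[0,0,0],0.6],[[0,0,0],[0,0,0],0.5],[[0,0,0],[0,0,0],-1],[[0,0,0],[0,0,0],-1],[[0,0,0],[0,0,0],-1],[[0,0,0],[0,0,0],-1],[[0,0,0],[0,0,0],-1]]' 15
```

```text
t: 16.4
eef_pos: [0.4529, -0.3359, 0.0534]
eef_rot: [2.316, 2.122, 0.001]
ft_force: [0.8, -0.1, 0.0]
gripper_width: 0.0879
gripper_force: 0.0
t: 16.98
eef_pos: [0.4525, -0.3372, 0.0536]
eef_rot: [2.317, 2.119, 0.001]
ft_force: [-0.0, 1.3, 5.9]
gripper_width: 0.0645
gripper_force: 15.0
```

```bash
python3 -m jog '[[[0,0,0.08],[0,0,0],-1],[[0,0,0.16],[0,0,0],-1],[[0,0,0.26],[0,0,0],-1],[[0.03,0.04,0.35],[0,0,0],-1],[[0.1,0.13,0.35],[0,0,0],-1],[[0.17,0.22,0.35],[0,0,0],-1],[[0.24,0.31,0.35],[0,0,0],-1],[[0.31,0.4,0.35],[0,0,0],-1],[[0.38,0.49,0.35],[0,0,0],-1],[[0.45,0.58,0.35],[0,0,0],-1],[[0.51,0.66,0.35],[0,0,0],-1],[[0.545,0.71,0.35],[0,0,0],-1],[[0.562,0.727,0.35],[0,0,0],-1],[[0.562,0.727,0.35],[0,0,0],-1],[[0.562,0.727,0.35],[0,0,0],-1],[[0.562,0.727,0.35],[0,0,0],-1]]'
python3 - <<'E'
from m import *
for c in("top","scene"):
    p,w=cloud(c)
    o=(170,340) if c=="top" else (120,320)
    a=p[o[0]:o[0]+90,o[1]:o[1]+120,::-1]; cv2.imwrite(f"pics/{c}4.png",cv2.resize(a,(400,300),interpolation=2))
cv2.imwrite("pics/u4.png",np.hstack([cv2.imread("pics/top4.png"),cv2.imread("pics/scene4.png")]))
E
```

```text
t: 18.32
eef_pos: [0.6191, -0.1212, 0.1573]
eef_rot: [-2.321, -2.117, 0.003]
ft_force: [-0.7, -0.2, -1.5]
gripper_width: 0.0646
gripper_force: 15.0
```

View pics/u4.png

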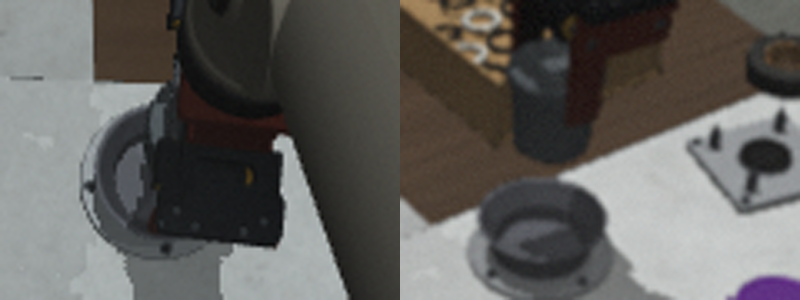

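```bash
python3 -m jog '[[[0,0,-0.08],[0,0,0],-1],[[0,0,-0.15],[0,0,0],-1],[[0,0,-0.2],[0,0,0],-1],[[0,0,-0.24],[0,0,0],-1],[[0,0,-0.27],[0,0,0],-1],[[0,0,-0.295],[0,0,0],-1],[[0,0,-0.31],[0,0,0],-1],[[0,0,-0.31],[0,0,0],-1],[[0,0,-0.31],[0,0,0],-1]]'
python3 -m jog '[[[0,0,-0.005],[0,0,0],-1],[[0,0,-0.01],[0,0,0],-1],[[0,0,-0.013],[0,0,0],-1],[[0,0,-0.013],[0,0,0],-1],[[0,0,-0.013],[0,0,0],-1]]'
```

```text
t: 19.17
eef_pos: [0.6206, -0.1188, 0.0651]
eef_rot: [2.318, 2.12, 0.001]
ft_force: [0.1, 0.2, -0.5]
gripper_width: 0.0645
gripper_force: 15.0
t: 19.58
eef_pos: [0.6208, -0.1187, 0.0617]
eef_rot: [2.318, 2.119, 0.001]
ft_force: [-0.5, 0.2, 5.8]
gripper_width: 0.0645
gripper_force: 15.0
```

```bash
python3 -m jog '[[[0,0,0],[0,0,0],0.6],[[0,0,0],[0,0,0],0.7],[[0,0,0],[0,0,0],1],[[0,0,0],[0,0,0],1],[[0,0,0.02],[0,0,0],1],[[0,0,0.1],[0,0,0],1],[[0,0,0.2],[0,0,0],1],[[0,0,0.32],[0,0,0],1],[[0,0,0.42],[0,0,0],1],[[-0.1,0,0.42],[0,0,-0.2],1],[[-0.56,0.013,0.42],[0,0,-1],1],[[-0.56,0.013,0.42],[0,0,-1],1],[[-0.56,0.013,0.42],[0,0,-1],1],[[-0.56,0.013,0.42],[0,0,-1],1],[[-0.56,0.013,0.42],[0,0,-1],1],[[-0.56,0.013,0.42],[0,0,-1],1]]'
python3 -m jog '[[[0,0,0],[0,0,-1],1],[[0,0,0],[0,0,-1],1],[[0,0,0],[0,0,-1],1],[[0,0,0],[0,0,-1],1],[[0,0,0],[0,0,-1],1]]'
python3 -m jog '[[[0,0,0],[0,0,-0.4],1],[[0,0,0],[0,0,-0.4],1],[[0,0,0],[0,0,-0.4],1],[[0,0,0],[0,0,-0.4],1]]'
python3 - <<'E'
from m import *
from scipy.spatial.transform import Rotation as Ro
s=state(); print(s["eef_pos"],np.degrees(np.arctan2(*Ro.from_rotvec(s["eef_rot"]).as_matrix()[[1,0],1])),s["joint_positions"].round(2))
for c in("top","scene"):
    p,w=cloud(c); P=lambda *a:pick(w,*a)
    q=P((.62,-.12),.04,.062,.09); print(c,rng(q) if len(q) else "",np.percentile(q[:,2],[50,95]) if len(q) else "")
    q=P((.45,-.115),.045,.0035,.015); print(rng(q) if len(q) else "")
E
```

```text
t: 20.92
eef_pos: [0.4526, -0.115, 0.1877]
eef_rot: [2.786, 1.448, 0.002]
ft_force: [0.8, 0.2, 0.5]
gripper_width: 0.0877
gripper_force: 0.0
t: 21.33
eef_pos: [0.4544, -0.1146, 0.1871]
eef_rot: [-3.069, -0.672, -0.002]
ft_force: [0.1, 0.1, -0.0]
gripper_width: 0.0877
gripper_force: 0.0
t: 21.67
eef_pos: [0.4533, -0.1146, 0.1869]
eef_rot: [-3.121, -0.361, -0.001]
ft_force: [-1.0, 0.4, -0.2]
gripper_width: 0.0881
gripper_force: 0.0
[ 0.45334553 -0.11462052  0.1869095 ] -76.7944400549612 [ 0.37  0.21 -0.29  2.07  0.08  0.87 -1.3 ]
top (array([ 0.6218, -0.1205]), array([0.062, 0.062])) [0.0720145  0.07558116]
(array([ 0.4255, -0.1235]), array([0.034, 0.053]))
scene (array([ 0.6179, -0.1155]), array([0.062, 0.061])) [0.07034094 0.07324551]
(array([ 0.4489, -0.1132]), array([0.061, 0.058]))
```

```bash
python3 -m jog '[[[-0.005,0,-0.1],[0,0,0],1],[[-0.005,0,-0.2],[0,0,0],1],[[-0.005,0,-0.3],[0,0,0],1],[[-0.005,0,-0.4],[0,0,0],1],[[-0.005,0,-0.48],[0,0,0],1],[[-0.005,0,-0.53],[0,0,0],1],[[-0.005,0,-0.56],[0,0,0],1],[[-0.005,0,-0.576],[0,0,0],1],[[-0.005,0,-0.576],[0,0,0],1],[[-0.005,0,-0.576],[0,0,0],1]]'
```

```text
t: 22.6
eef_pos: [0.4515, -0.1149, 0.0146]
eef_rot: [3.121, 0.353, 0.002]
ft_force: [0.7, -1.1, 0.3]
gripper_width: 0.0877
gripper_force: 0.0
```

```bash
python3 -m jog '[[[0,0,-0.006],[0,0,0],1],[[0,0,-0.006],[0,0,0],0.6],[[0,0,-0.006],[0,0,0],0.5],[[0,0,-0.006],[0,0,0],-1],[[0,0,-0.006],[0,0,0],-1],[[0,0,-0.006],[0,0,0],-1],[[0,0,-0.006],[0,0,0],-1],[[0,0,-0.006],[0,0,0],-1]]' 10
python3 -m jog '[[[0,0,0.04],[0,0,0],-1],[[0,0,0.1],[0,0,0],-1],[[0,0,0.2],[0,0,0],-1],[[0,0,0.3],[0,0,0],-1],[[0,0,0.3],[0,0,0],-1],[[0,0,0.3],[0,0,0],-1]]'
```

```text
t: 23.27
eef_pos: [0.4511, -0.1149, 0.0125]
eef_rot: [3.122, 0.352, 0.001]
ft_force: [-0.1, 0.4, 4.1]
gripper_width: 0.0644
gripper_force: 10.0
t: 23.77
eef_pos: [0.4519, -0.1151, 0.1035]
eef_rot: [3.121, 0.352, 0.005]
ft_force: [-1.0, 0.9, 0.8]
gripper_width: 0.064
gripper_force: 10.0
```

```bash
python3 -m jog '[[[0.05,-0.07,0],[0,0,-0.1],-1],[[0.12,-0.15,0],[0,0,-0.2],-1],[[0.19,-0.24,0],[0,0,-0.3],-1],[[0.26,-0.33,0],[0,0,-0.4],-1],[[0.33,-0.42,0],[0,0,-0.5],-1],[[0.4,-0.51,0],[0,0,-0.6],-1],[[0.46,-0.6,0],[0,0,-0.7],-1],[[0.51,-0.66,0],[0,0,-0.75],-1],[[0.537,-0.696,0],[0,0,-0.75],-1],[[0.537,-0.696,0],[0,0,-0.75],-1],[[0.537,-0.696,0],[0,0,-0.75],-1],[[0.537,-0.696,0],[0,0,-0.75],-1]]'
python3 -m jog '[[[0,0,-0.06],[0,0,0],-1],[[0,0,-0.12],[0,0,0],-1],[[0,0,-0.15],[0,0,0],-1],[[0,0,-0.15],[0,0,0],-1],[[0,0,-0.15],[0,0,0],-1]]'
python3 - <<'E'
from m import *
for c in("top","scene"):
    p,w=cloud(c)
    o=(185,430) if c=="top" else (120,390)
    a=p[o[0]:o[0]+75,o[1]:o[1]+100,::-1]; cv2.imwrite(f"pics/{c}5.png",cv2.resize(a,(400,300),interpolation=2))
cv2.imwrite("pics/u5.png",np.hstack([cv2.imread("pics/top5.png"),cv2.imread("pics/scene5.png")]))
E
```

```text
t: 24.77
eef_pos: [0.6108, -0.3221, 0.1007]
eef_rot: [-3.129, 0.262, 0.004]
ft_force: [-0.0, 0.1, 0.1]
gripper_width: 0.0642
gripper_force: 10.0
t: 25.18
eef_pos: [0.6114, -0.3227, 0.057]
eef_rot: [-3.13, 0.262, 0.002]
ft_force: [-0.3, 0.2, -0.4]
gripper_width: 0.0641
gripper_force: 10.0
```

View pics/u5.png

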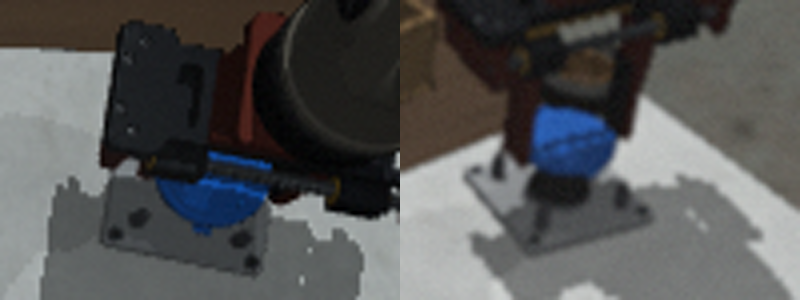

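Run:
```python
from m import *
for c in("top","scene"):
    p,w=cloud(c); hsv=cv2.cvtColor(p,cv2.COLOR_RGB2HSV)
    with np.errstate(invalid='ignore'): m=(hsv[...,1]>110)&(abs(hsv[...,0].astype(int)-107)<13)&(np.hypot(w[...,0]-.612,w[...,1]+.323)<.06)&(w[...,2]>.01)
    q=w[m]; ce=np.median(q,0); A=np.c_[q[:,:2]-ce[:2],np.ones(len(q))]
    k=np.ones(len(q),bool)
    for _ in range(6): s=np.linalg.lstsq(A[k],q[k,2],rcond=None)[0]; r=q[:,2]-A@s; k=abs(r)<max(.004,np.median(abs(r)))
    print(c,len(q),k.sum(),ce,s,q.min(0),q.max(0),np.percentile(q[:,2],[5,50,95]))
```

```text
top 343 267 [ 0.5958174  -0.32267857  0.05170124] [0.02872967 0.00821916 0.05124247] [ 0.57388799 -0.37191012  0.01020806] [ 0.62663526 -0.26956257  0.39925083] [0.04767961 0.05170124 0.16474014]
scene 290 272 [ 0.60619736 -0.32218993  0.04965335] [0.00689183 0.00595123 0.04960342] [ 0.57811382 -0.35505974  0.04228344] [ 0.64564216 -0.28358289  0.22749062] [0.04663545 0.04965335 0.05299747]
```

```bash
python3 -m jog '[[[0.002,-0.004,-0.03],[0,0,0],-1],[[0.002,-0.004,-0.06],[0,0,0],-1],[[0.002,-0.004,-0.08],[0,0,0],-1],[[0.002,-0.004,-0.092],[0,0,0],-1],[[0.002,-0.004,-0.092],[0,0,0],-1],[[0.002,-0.004,-0.092],[0,0,0],-1]]'
```

```text
t: 25.88
eef_pos: [0.6123, -0.3246, 0.0291]
eef_rot: [-3.13, 0.263, 0.001]
ft_force: [0.1, -0.3, 0.0]
gripper_width: 0.0645
gripper_force: 10.0
```

```bash
python3 -m jog '[[[0,0,-0.004],[0,0,0],-1],[[0,0,-0.008],[0,0,0],-1],[[0,0,-0.01],[0,0,0],-1],[[0,0,-0.01],[0,0,0],-1],[[0,0,-0.01],[0,0,0],-1]]'
```

```text
t: 26.3
eef_pos: [0.6126, -0.3248, 0.0268]
eef_rot: [3.13, -0.264, 0.0]
ft_force: [-0.6, -0.3, 0.3]
gripper_width: 0.0644
gripper_force: 10.0
```

```bash
python3 -m jog '[[[0,0,-0.003],[0,0,0],-1],[[0,0,-0.004],[0,0,0],-1],[[0,0,-0.004],[0,0,0],-1],[[0,0,-0.004],[0,0,0],-1]]'
python3 -m jog '[[[0,0,0],[0,0,0],0.5],[[0,0,0],[0,0,0],0.6],[[0,0,0],[0,0,0],0.8],[[0,0,0],[0,0,0],1],[[0,0,0],[0,0,0],1],[[0,0,0.03],[0,0,0],1],[[0,0,0.12],[0,0,0],1],[[0,0,0.25],[0,0,0],1],[[0,0,0.4],[0,0,0],1],[[0,0,0.6],[0,0,0],1],[[-0.1,-0.1,0.7],[0,0,0],1],[[-0.6,-0.9,0.7],[0,0,0],1],[[-0.6,-0.9,0.7],[0,0,0],1],[[-0.6,-0.9,0.7],[0,0,0],1],[[-0.6,-0.9,0.7],[0,0,0],1],[[-0.6,-0.9,0.7],[0,0,0],1],[[-0.6,-0.9,0.7],[0,0,0],1],[[-0.6,-0.9,0.7],[0,0,0],1],[[-0.6,-0.9,0.7],[0,0,0],1],[[-0.6,-0.9,0.7],[0,0,0],1]]'
python3 - <<'E'
from m import *
for c in("top","scene"):
    p,w=cloud(c); P=lambda *a:pick(w,*a)
    o=(160,110) if c=="top" else (120,110)
    a=p[o[0]:o[0]+200,o[1]:o[1]+420,::-1]; cv2.imwrite(f"pics/{c}6.png",cv2.resize(a,(798,380),interpolation=2))
    print(c,"meter",rng(P((.618,.252),.045,.122,.145)),"forks",*[rng(P((s,.252),.05,.05,.08)) for s in(.54,.70)])
    print(pca(np.r_[P((.53,.26),.022,.03,.07),P((.706,.244),.022,.03,.07)]))
    print("union",rng(P((.622,.074),.03,.05,.075)),"reg",rng(P((.62,-.12),.04,.062,.09)))
    hsv=cv2.cvtColor(p,cv2.COLOR_RGB2HSV)
    with np.errstate(invalid='ignore'): m=(hsv[...,1]>110)&(abs(hsv[...,0].astype(int)-107)<13)&(np.hypot(w[...,0]-.612,w[...,1]+.323)<.06)
    q=w[m];print("lid",rng(q),np.percentile(q[:,2],[5,50,95]),"pins",rng(P((.612,-.322),.06,.0245,.035)))
E
```

```text
t: 26.63
eef_pos: [0.6128, -0.3249, 0.0264]
eef_rot: [3.13, -0.263, 0.001]
ft_force: [-1.5, 0.6, 5.1]
gripper_width: 0.0647
gripper_force: 10.0
t: 28.3
eef_pos: [0.428, -0.5991, 0.2361]
eef_rot: [3.127, -0.275, -0.002]
ft_force: [0.4, 0.7, 0.4]
gripper_width: 0.0878
gripper_force: 0.0
top meter (array([0.6174, 0.2505]), array([0.063, 0.067])) forks (array([0.558 , 0.2565]), array([0.062, 0.069])) (array([0.686 , 0.2428]), array([0.049, 0.071]))
(array([0.6138, 0.2508]), np.float64(-5.0))
union (array([0.622 , 0.0725]), array([0.019, 0.02 ])) reg (array([ 0.6215, -0.1205]), array([0.062, 0.062]))
lid (array([ 0.6142, -0.3259]), array([0.066, 0.061])) [0.01589877 0.01979217 0.02349311] pins (array([ 0.6135, -0.3256]), array([0.069, 0.073]))
scene meter (array([0.6139, 0.2542]), array([0.062, 0.069])) forks (array([0.5565, 0.2609]), array([0.065, 0.07 ])) (array([0.6985, 0.2789]), array([0.016, 0.01 ]))
(array([0.5332, 0.2603]), np.float64(-87.2))
union (array([0.6199, 0.0766]), array([0.023, 0.021])) reg (array([ 0.6183, -0.1161]), array([0.061, 0.062]))
lid (array([ 0.6129, -0.3223]), array([0.068, 0.064])) [0.01393641 0.01744708 0.02060901] pins (array([ 0.6109, -0.3206]), array([0.073, 0.072]))
```

View pics/top6.png

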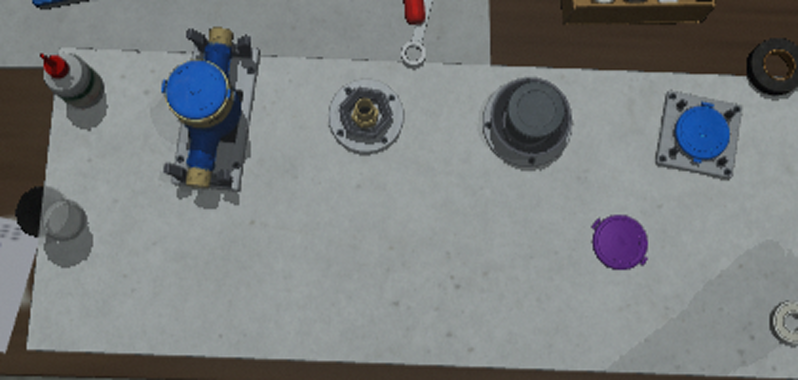

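View pics/scene6.png

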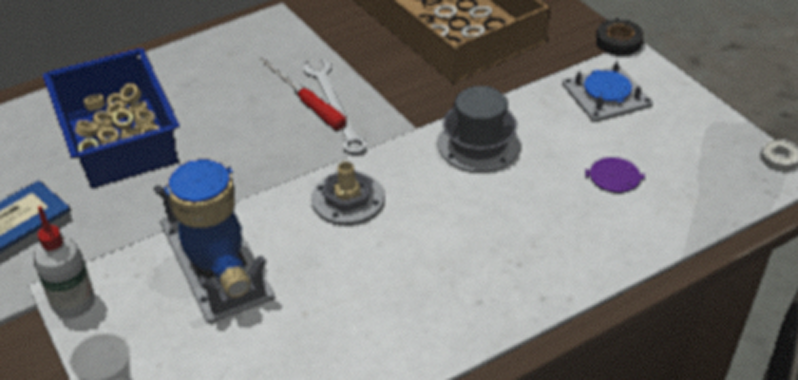

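The top view shows all four parts seated in their holders: meter (200,95), union (365,112), register (535,105) and lid (703,132). The bottle and tea glass haven't moved and the arm is clear.

```bash
python3 -c "
from station import job
print(job.hand_in())"
```

```text
the job is handed in; nothing more can be done
None
```

I handed the job in at about 28 s of the 125 s allowed: the meter, lid, union and register are each upright in their own holder, within about 3 mm of centre by the cameras, and the oil bottle and tea glass look untouched. The hand-in returned no verdict.

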